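# Open the child-proofed worktop cupboard

## Robot

A 7-joint arm with a two-finger parallel gripper is mounted at the origin on a cart in front of the work surface, level with it; the furniture and walls round the work are solid. World frame = base frame: x ahead of the robot, y to its left, z up, the work surface at z = 0. Lengths are in m, angles in rad, forces in N, time in s.
With the tool pointing down it reaches from about 0.4 to 0.875 m from the base axis. Payload 19.3 kg.
Tool frame: the origin (TCP) lies midway between the tips of the shut fingers; the grasp point (between the pads) lies 19 mm behind it; x points along the fingers, z is the direction in which the jaws open and shut, and the axes are right-handed (so a half turn about x gives the same grasp; the last joint's range is limited). The gripper opens to 85 mm and grips with 20 to 120 N. Pads are 22 mm wide; open, the fingers measure 114 mm over their backs; the gripper's body (76 mm by 85 mm) begins 54 mm behind the grasp point. The pads swing forward as they close: fully open they stand 13 mm farther back than shut.
Start: joints at [-1.323, 0.521, -0.036, 1.599, 0.021, 1.021, -0.113], TCP at [0.195, 0.594, 0.231] pointing down, gripper open.
Joint ranges: [-2.91, 2.91], [-0.3, 2.13], [-1.5, 1.42], [0.17, 2.43], [-1.26, 4.41], [0.16, 1.93], [-2.52, 2.52]. Speed limits (rad/s): [1.89, 1.89, 2.39, 2.39, 3.01, 3.01, 3.01].

## Interface

Orientations are given as a 3x3 rotation matrix whose columns are the frame's x, y, z axes.
In Python, from rig import r, vision gives the robot as it stands. The module is installed in compiled form; this text tells all that it offers.
- The arm moves only by the tool play_rows, never from a script. Its argument "steps" is a list that holds one entry, the list of rows, each a list of 7 numbers: the turn, a rotation vector about the tool's x, y, z in degrees, then the shift along the tool's x, y, z in cm, then the finger opening in cm, from 0 to 8.54. In form: [[[wx, wy, wz, x, y, z, hand], ...]]. A call has 1 to 12 rows; each row shifts and turns the commanded pose from where the row before left it, along the tool's axes as they then stand; what a row does not reach is not made up. A row lasts 1/12 s, in which the tool goes at most 41.7 mm and 7.16 degrees, less where a joint would pass 70% of its speed; a pose out of reach is approached as far as the arm can. A call is refused whole if a number of a shift passes 4.17 or a number of a turn 7.16, either way. A call with a gripper value outside its range is refused whole. The fingers move at their own pace and stop on an object; "force" is the grip in N (left out, the last holds). Time passes only in rows, so rows that do not move let the fingers close. It gives the time, the measured TCP pose, the force and the opening at its end, in the units of the state.
- r.state(): the state, without advancing time (a new reading comes with each control period).
- vision.grab_frame(name): name is "scene" or "top"; returns the picture (420x560x3 uint8, red, green, blue); there is no depth.
- vision.calibration(name): a dict with "fx", "fy", "cx", "cy" (pixels), "k1" (the pictures are not rectified: a ray, as slopes to the right and down, at radius r is drawn at 1 + k1 r^2 times it, then the intrinsics apply), "pose" (4x4, takes a point from camera to world coordinates). Camera axes: x right, y up, looking along -z (the intrinsics and any distortion apply to the point x, -y, -z); pixel columns grow to the right and rows downward; lengths in m; the calibration is good to about 2 mm. A picture is of the moment at which its call begins. calibration takes no time and is no camera call.
- r.close_job(): hands the job in, once; it reports no verdict.
The state is a dict: "time": time; "q": joint angles; "joint_velocities": joint speeds; "tau": joint torques, N m; "tcp_pos": TCP position; "orientation": TCP orientation; "wrist_force": force on the tool from outside, world axes, zero at the start; "ft_torque": the same for the moment, N m; "grip_width": finger opening in m.
Only numpy, scipy, OpenCV 4.12 (cv2) and the standard library are available. Lean on these libraries where they do the work, as an engineer would, in place of code of your own. Each camera call takes 0.05 s, during which the arm holds its last target.

## Task

Open the small dark-blue cupboard so that the jars and tins inside can be got at. Its door has a child catch: drawn by the handle it comes only ajar, then the white sprung tongue behind the top of the door has to be pressed down through the gap while the door is pulled on. Leave the door standing wide open, about square to the cupboard, with the catch sprung back up, and do not disturb the other things around.

Things in the scene. Friction and masses are not known exactly. Their poses are not given: they have to be found in the camera images.
- cupboard: Small dark-blue cupboard fixed on the worktop, 200 mm deep, 240 wide, 165 high. Origin: centre of its underside, on the worktop; x to its back, y to its left as one faces the door, z up. The door closes against the plane x = -0.101 m, where the front edge of the 15 mm top panel lies. A notebook lies on the rear of its top; the front 70 mm of the top is clear.
- door (a joint): Door angle, rad: 0 closed, 1.57 square to the front, end stop 1.75; grows as the free (left) edge swings towards the robot, anticlockwise from above. Starts shut or nearly so. With the catch not pressed it stops at about 0.27; it opens on only with the catch held down, until about 0.4, where the hook is clear. Light hinge friction: the door stays where it is left.
- catch (a joint): Angle of the child catch's sprung tongue, rad: 0 up (hooked), grows as it is pressed down, end stop 0.36; unhooked from about 0.13 on, 0.2 is ample. Springs back by itself. At the point catch_pad it takes about 2 N to start, 4 N at 0.13 and 8 N at the end stop; there 0.2 rad is 4 mm of travel and the end stop 7 mm.
- door_handle (a point): Centre of the door's brass bar handle: level, 10 mm thick, 100 mm long, with 39 mm of clear space between bar and door (stems 40 mm either side of the centre). 24 mm below the door's top edge, 172 mm from the hinge axis, 60 mm in front of the door's back face. The point's y axis runs along the bar to the free edge, x square into the door; they turn with the door.
- door_hinge (a point): Point of the upright hinge axis level with the door's top edge and the cupboard's top (165 mm up). The axis runs along the door's right edge in the plane of its back face; door 16 mm thick (20 with its front frame), 240 wide, 151 high. The point turns with the door: x square through it from front to back, y along it to the free edge.
- catch_pad (a point): Middle of the top of the catch's white ribbed thumb pad on the door's back, hidden until the door is ajar: 20 mm behind the door's back face, 150 mm from the hinge axis, 29 mm below the door's top edge. The pad is 32 mm wide along the door and reaches from 3 to 36 mm behind the door. A fingertip presses it straight down. The point turns with the door.
- door_edge (a point): Middle of the top of the door's free edge, 239 mm from the hinge axis, halfway through the door's thickness. With the door ajar against the catch, the slot between its back and the cupboard's top panel, open from above, is 40 mm wide at the catch pad and 64 mm at this edge. A finger in it can push the door open from its back face.
- spice_out_a: Loose spice jar with a red cap, 45 mm across and 106 mm high, right of the cupboard, to be left alone. Origin: centre of its underside.
- spice_out_b: Loose spice jar with a yellow cap, 44 mm across and 100 mm high, right of the cupboard, to be left alone. Origin: centre of its underside.
- recipe_book: Loose purple notebook, 148x109x14 mm, lying on the rear of the cupboard's top, to be left alone. Origin: centre of its underside.

How it is judged:
By the outcome, as a careful person would: the job done as asked, in the order asked, and still so for the second after the job is handed in, with the robot touching nothing.
It also fails if it takes over 48 s, if anything falls off the work surface, if the arm or the gripper's body presses on something with over 40 N, if the wrist force passes 120 N, or if a joint passes its speed limit or range.

## Working session

There is one attempt and no reset: what is moved stays moved. The work goes in short steps, Python scripts to look and compute and a tool call to move; the robot and the scene stay as the last step left them, time stands still between calls to the robot, and variables do not carry over. Pictures are saved under pics/ and viewed, and the job is handed in when it is done.

Besides the shell and the picture viewer there is one more tool, called by a JSON object that holds its "api" and its "payload". play_rows: Moves the arm, as the interface text tells. Its arguments: {"type":"object","properties":{"steps":{"type":"array"},"force":{"type":"number"}},"required":["steps"]}

```bash
mkdir -p pics; python3 - <<'E'
from rig import r, vision
import cv2, numpy as np
np.set_printoptions(precision=4,suppress=True)
for n in("scene","top"):
    im=vision.grab_frame(n); cv2.imwrite(f"pics/{n}0.png",im[:,:,::-1])
    c=vision.calibration(n); print(n,{k:c[k] for k in c if k!='pose'}); print(np.array(c['pose']))
s=r.state(); print(s)
E
```

```text
scene {'fx': 394.53693384457426, 'fy': 394.53693384457426, 'cx': 284.0865406509211, 'cy': 209.19166131228204, 'k1': -0.10604253660774442}
[[-0.9113  0.3019 -0.2799  0.3772]
 [-0.4116 -0.6785  0.6085  0.259 ]
 [-0.0062  0.6697  0.7426  0.7446]
 [ 0.      0.      0.      1.    ]]
top {'fx': 492.92868185568994, 'fy': 492.92868185568994, 'cx': 285.79080445803584, 'cy': 211.982481486279, 'k1': -0.1651877312049864}
[[-0.0288  0.9843 -0.174   0.386 ]
 [-0.9973 -0.0166  0.0715 -0.1665]
 [ 0.0675  0.1756  0.9821  1.3085]
 [ 0.      0.      0.      1.    ]]
{'time': 0.1, 'q': array([-1.3232,  0.5219, -0.0363,  1.5999,  0.0212,  1.0211, -0.1128]), 'joint_velocities': array([ 0.0001, -0.0004,  0.001 , -0.0013, -0.0003,  0.0011, -0.0019]), 'tau': array([  0.0034, -92.8483,   1.9834, -37.0533,   0.0181,   0.0052,
         0.    ]), 'tcp_pos': array([0.1953, 0.5934, 0.2308]), 'orientation': array([[-0.0002, -0.9499,  0.3126],
       [-0.0009,  0.3126,  0.9499],
       [-1.    , -0.0001, -0.001 ]]), 'wrist_force': array([ 0.0496, -0.6309,  0.2032]), 'ft_torque': array([ 0.0351,  0.0273, -0.0049]), 'grip_width': 0.08580282183008885}
```

View pics/scene0.png

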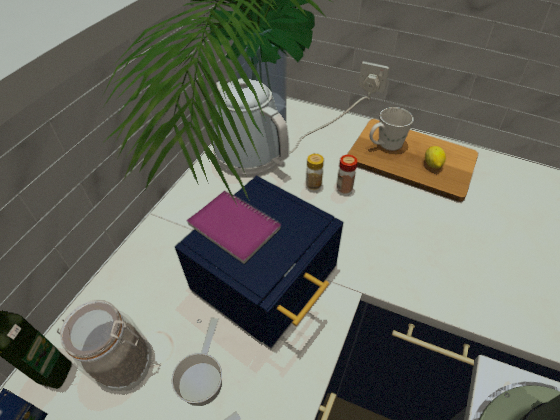

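View pics/top0.png

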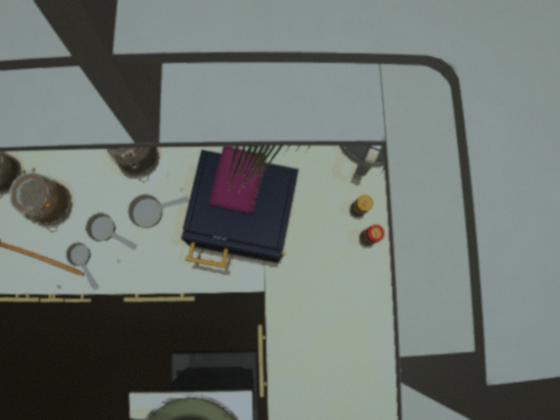

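```bash
cat > h.py <<'E'
import numpy as np, cv2
from rig import r, vision
np.set_printoptions(precision=4,suppress=True)
def cam(n):
    c=vision.calibration(n); return c,np.array(c['pose'])
def ray(n,u,v):
    c,P=cam(n); K=np.array([[c['fx'],0,c['cx']],[0,c['fy'],c['cy']],[0,0,1]])
    p=cv2.undistortPoints(np.array([[[u,v]]],float),K,np.array([c['k1'],0,0,0,0]),None,None,None).ravel() if False else cv2.undistortPoints(np.array([[[u,v]]],float),K,np.array([c['k1'],0,0,0.])).ravel()
    d=P[:3,:3]@np.array([p[0],-p[1],-1.]); return P[:3,3],d/np.linalg.norm(d)
def onz(n,u,v,z):
    o,d=ray(n,u,v); return o+d*(z-o[2])/d[2]
def proj(n,X):
    c,P=cam(n); q=P[:3,:3].T@(np.asarray(X,float)-P[:3,3]); a=np.array([q[0],-q[1]])/-q[2]
    a=a*(1+c['k1']*(a@a)); return np.array([c['fx']*a[0]+c['cx'],c['fy']*a[1]+c['cy']])
def tri(u1,u2):
    o1,d1=ray("scene",*u1); o2,d2=ray("top",*u2)
    A=np.stack([d1,-d2],1); t=np.linalg.lstsq(A,o2-o1,rcond=None)[0]
    a=o1+d1*t[0]; b=o2+d2*t[1]; return (a+b)/2, np.linalg.norm(a-b)
def crop(n,src,x0,x1,y0,y1,out,gam=1.0):
    im=cv2.imread(src)[y0:y1,x0:x1]; f=min(800/(x1-x0),600/(y1-y0))
    im=cv2.resize(im,None,fx=f,fy=f,interpolation=cv2.INTER_CUBIC)
    im=(255*(im/255.)**gam).astype(np.uint8)
    cv2.imwrite(out,im); print(out,"scale",f)
E
python3 - <<'E'
from h import *
crop('top','pics/top0.png',170,310,140,280,'pics/t0c.png',0.5)
crop('scene','pics/scene0.png',170,360,170,350,'pics/s0c.png',0.5)
print(proj('top',[0,0,0]),proj('top',[.4,0,0]))
E
```

```text
pics/t0c.png scale 4.285714285714286
pics/s0c.png scale 3.3333333333333335
[191.3109 449.9683] [188.5015 295.5516]
```

View pics/t0c.png

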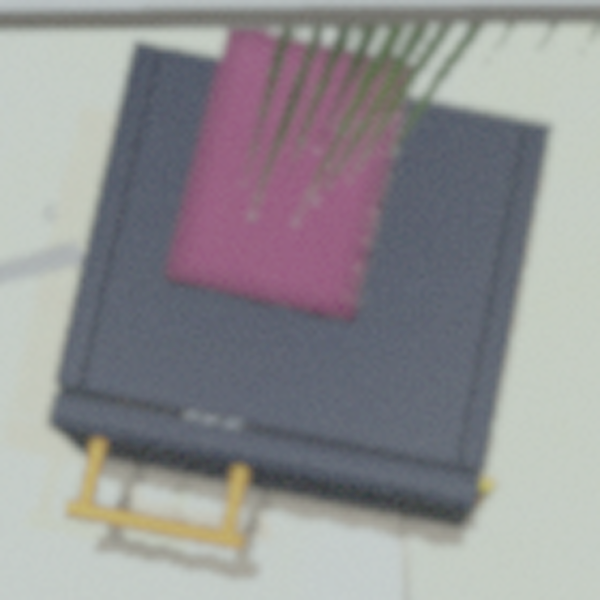

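View pics/s0c.png

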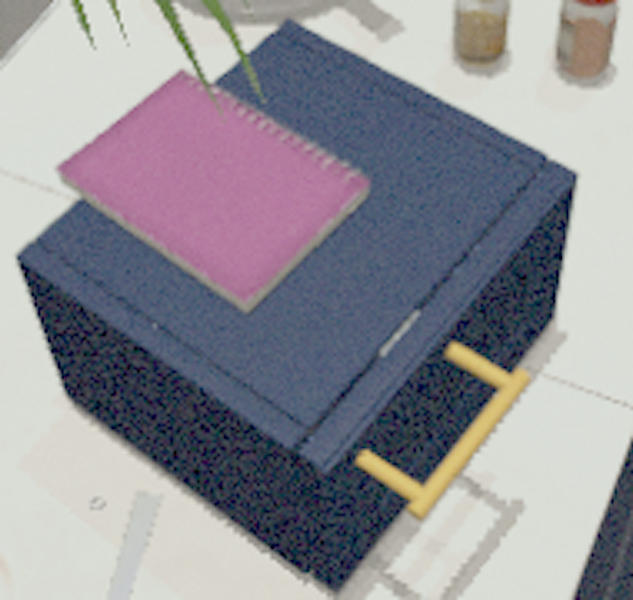

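```bash
python3 - <<'E'
from h import *
t=lambda x,y:(170+x/4.2857,140+y/4.2857)
s=lambda x,y:(170+x/3.3333,170+y/3.3333)
for nm,S,T in [('barL',(423,508),(70,511)),('barR',(522,377),(244,541)),('BL',(20,257),(138,45)),('BR',(290,22),(549,127)),('doorFR',(575,178),(470,520)),('doorFL',(322,470),(55,424)),('slotL',(300,450),(65,390)),('slotR',(545,160),(480,475))]:
    z=.141 if 'bar' in nm else .165
    print(nm,tri(s(*S),t(*T)),onz('scene',*s(*S),z),onz('top',*t(*T),z))
E
```

```text
barL (array([ 0.4825, -0.0137,  0.1441]), np.float64(0.001937881422415818)) [ 0.482  -0.0151  0.141 ] [ 0.4837 -0.0131  0.141 ]
barR (array([ 0.465 , -0.1085,  0.1362]), np.float64(0.001468024498436574)) [ 0.4636 -0.1057  0.141 ] [ 0.4654 -0.1087  0.141 ]
BL (array([ 0.7432, -0.0523,  0.1592]), np.float64(0.0016497441624971178)) [ 0.7388 -0.0494  0.165 ] [ 0.7422 -0.0525  0.165 ]
BR (array([ 0.6919, -0.2833,  0.1591]), np.float64(0.002564678030224897)) [ 0.6874 -0.278   0.165 ] [ 0.6916 -0.2824  0.165 ]
doorFR (array([ 0.4759, -0.2319,  0.1605]), np.float64(0.006178082115591344)) [ 0.4782 -0.228   0.165 ] [ 0.4725 -0.2321  0.165 ]
doorFL (array([ 0.5313, -0.0066,  0.1567]), np.float64(0.0024873983492563908)) [ 0.5304 -0.0026  0.165 ] [ 0.5291 -0.008   0.165 ]
slotL (array([ 0.5483, -0.0123,  0.1554]), np.float64(0.0012363728164200632)) [ 0.5449 -0.0079  0.165 ] [ 0.5476 -0.0134  0.165 ]
slotR (array([ 0.4985, -0.2383,  0.1599]), np.float64(0.0023599358186457272)) [ 0.4986 -0.2339  0.165 ] [ 0.4968 -0.2382  0.165 ]
```

{"api": "play_rows", "payload": {"steps": [[[0,0,0,0,-2.35,-2.675,4],[0,0,0,0,-2.35,-2.675,4],[0,0,0,0,-2.35,-2.675,4],[0,0,0,0,-2.35,-2.675,4],[0,0,0,0,-2.35,-2.675,4],[0,0,0,0,-2.35,-2.675,4],[0,0,0,0,-2.35,-2.675,4],[0,0,0,0,-2.35,-2.675,4],[0,0,0,0,-2.35,-2.675,4],[0,0,0,0,-2.35,-2.675,4],[0,0,0,0,-2.35,-2.675,4],[0,0,0,0,-2.35,-2.675,4]]], "force": 30}}

```text
time: 1.1
tcp_pos: [0.3631, 0.1989, 0.2313]
orientation: [[0.0, -0.95, 0.312], [0.0, 0.312, 0.95], [-1.0, 0.0, 0.0]]
wrist_force: [1.2, 0.8, -0.2]
grip_width: 0.04
```

{"api": "play_rows", "payload": {"steps": [[[0,0,0,0,-2.35,-2.675,4],[0,0,0,0,-2.35,-2.675,4],[0,0,0,0,-2.35,-2.675,4],[0,0,0,0,-2.35,-2.675,4],[0,0,0,0,-2.35,-2.675,4],[0,0,0,0,-2.35,-2.675,4],[0,0,0,0,-2.35,-2.675,4],[0,0,0,0,-2.35,-2.675,4],[7,0,0,0,0,0,4],[7,0,0,0,0,0,4],[7,0,0,0,0,0,4],[7,0,0,0,0,0,4]]]}}

```text
time: 2.1
tcp_pos: [0.4744, -0.0617, 0.2311]
orientation: [[-0.0, -0.687, 0.726], [-0.0, 0.726, 0.687], [-1.0, 0.0, -0.0]]
wrist_force: [-0.5, 0.4, -1.0]
grip_width: 0.0399
```

{"api": "play_rows", "payload": {"steps": [[[7,0,0,0,0,0,4],[7,0,0,0,0,0,4],[7,0,0,0,0,0,4],[7,0,0,0,0,0,4],[7,0,0,0,0,0,4],[7,0,0,0,0,0,4],[7,0,0,0,0,0,4],[6.3,0,0,0,0,0,4],[0,0,0,0,0,0,4]]]}}

```text
time: 2.85
tcp_pos: [0.4744, -0.0613, 0.2311]
orientation: [[-0.001, 0.205, 0.979], [-0.0, 0.979, -0.205], [-1.0, -0.0, -0.001]]
wrist_force: [0.6, 0.9, -0.3]
grip_width: 0.0395
```

```bash
python3 - <<'E'
from h import *
s=r.state(); print(s['q'],s['tcp_pos'],s['orientation'],s['time'],s['wrist_force'])
cv2.imwrite("pics/s1.png",vision.grab_frame("scene")[:,:,::-1]); cv2.imwrite("pics/t1.png",vision.grab_frame("top")[:,:,::-1])
crop('','pics/s1.png',170,400,140,350,'pics/s1c.png',0.6)
crop('','pics/t1.png',150,330,140,320,'pics/t1c.png',0.6)
E
```

```text
[-0.4816  0.3398  0.6179  1.9969 -0.2526  0.8806  0.0654] [ 0.4744 -0.0613  0.2311] [[-0.0006  0.2049  0.9788]
 [-0.0003  0.9788 -0.2049]
 [-1.     -0.0004 -0.0005]] 2.85 [ 0.5934  0.8594 -0.2926]
pics/s1c.png scale 2.857142857142857
pics/t1c.png scale 3.3333333333333335
```

View pics/s1c.png

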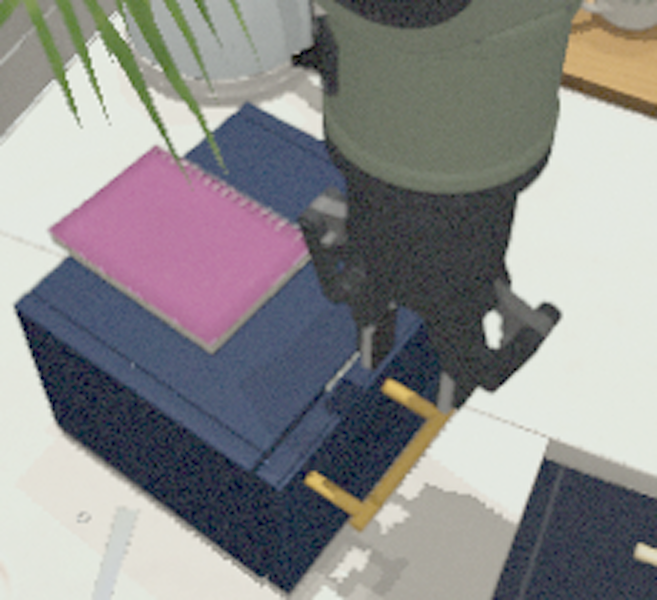

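View pics/t1c.png

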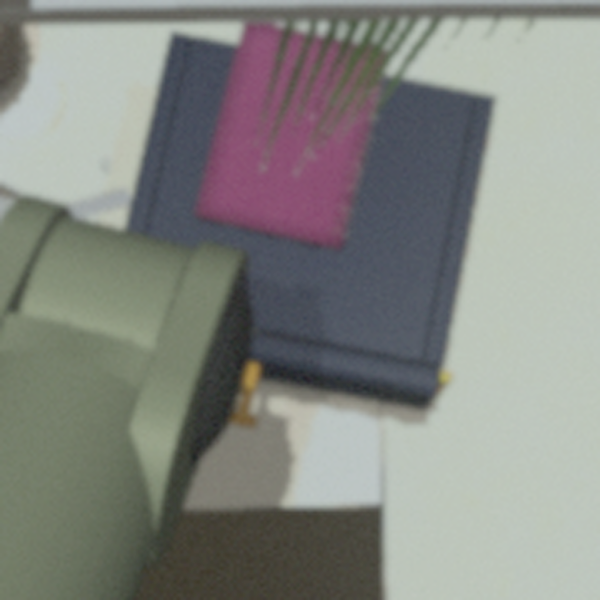

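{"api": "play_rows", "payload": {"steps": [[[0,0,0,1.5,0,0,4],[0,0,0,1.5,0,0,4],[0,0,0,1.5,0,0,4],[0,0,0,1.5,0,0,4],[0,0,0,1,0,0,4],[0,0,0,1,0,0,4]]]}}

```text
time: 3.45
tcp_pos: [0.4745, -0.0614, 0.1506]
orientation: [[-0.0, 0.197, 0.98], [0.0, 0.98, -0.197], [-1.0, 0.0, -0.0]]
wrist_force: [1.0, 0.1, -0.5]
grip_width: 0.0401
```

{"api": "play_rows", "payload": {"steps": [[[0,0,0,1,0,0,4],[0,0,0,1,0,0,4],[0,0,0,0,0,0,4]]]}}

```text
time: 3.7
tcp_pos: [0.474, -0.0613, 0.1298]
orientation: [[-0.002, 0.199, 0.98], [-0.0, 0.98, -0.199], [-1.0, -0.0, -0.002]]
wrist_force: [-1.0, 0.0, -0.6]
grip_width: 0.0399
```

```bash
python3 - <<'E'
from h import *
s=r.state(); print(s['tcp_pos'],s['time'],s['wrist_force'])
cv2.imwrite("pics/s2.png",vision.grab_frame("scene")[:,:,::-1])
crop('','pics/s2.png',220,400,180,340,'pics/s2c.png',0.6)
E
```

```text
[ 0.474  -0.0613  0.1298] 3.7 [-0.9633  0.0191 -0.5644]
pics/s2c.png scale 3.75
```

View pics/s2c.png

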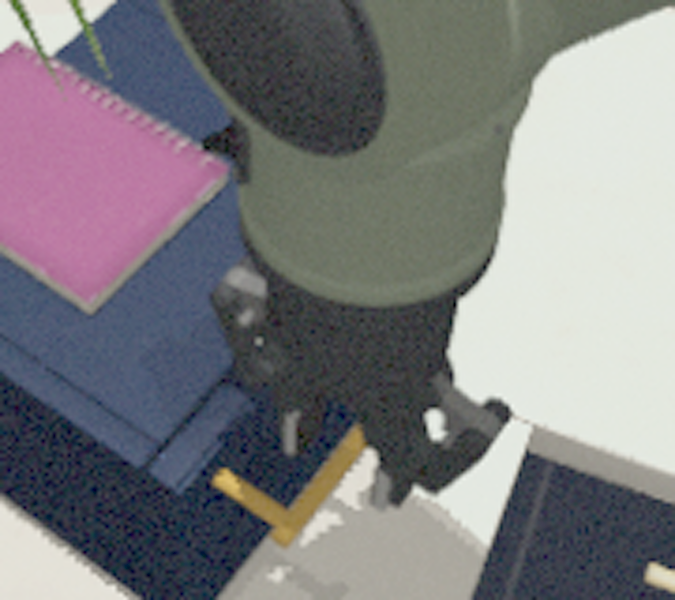

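The fingers straddle the bar, one behind it and one in front, touching nothing. I'll close on it.

{"api": "play_rows", "payload": {"steps": [[[0,0,0,0,0,0,0.5],[0,0,0,0,0,0,0.5],[0,0,0,0,0,0,0.5],[0,0,0,0,0,0,0.5],[0,0,0,0,0,0,0.5],[0,0,0,0,0,0,0.5]]], "force": 30}}

```text
time: 4.25
tcp_pos: [0.4749, -0.0613, 0.1318]
orientation: [[0.001, 0.2, 0.98], [0.0, 0.98, -0.2], [-1.0, 0.0, 0.001]]
wrist_force: [-1.4, 0.3, 8.2]
grip_width: 0.0083
```

{"api": "play_rows", "payload": {"steps": [[[0,0,0,0,0,0,2.5],[0,0,0,0,0,0,2.5],[0,0,0,0.4,0,0,2.5],[0,0,0,0.4,0,0,2.5],[0,0,0,0,0,0,0.5],[0,0,0,0,0,0,0.5],[0,0,0,0,0,0,0.5],[0,0,0,0,0,0,0.5],[0,0,0,0,0,0,0.5]]]}}

```text
time: 5.0
tcp_pos: [0.4741, -0.0614, 0.1229]
orientation: [[-0.001, 0.2, 0.98], [-0.0, 0.98, -0.2], [-1.0, -0.0, -0.001]]
wrist_force: [-0.8, -2.4, -17.3]
grip_width: 0.0084
```

{"api": "play_rows", "payload": {"steps": [[[-1.5,0,0,0,-0.16,-0.45,0.5],[-1.5,0,0,0,-0.16,-0.45,0.5],[-1.5,0,0,0,-0.16,-0.45,0.5],[-1.5,0,0,0,-0.16,-0.45,0.5],[-1.5,0,0,0,-0.16,-0.45,0.5],[-1.5,0,0,0,-0.16,-0.45,0.5]]]}}

```text
time: 5.5
tcp_pos: [0.4455, -0.0675, 0.123]
orientation: [[-0.001, 0.041, 0.999], [-0.0, 0.999, -0.041], [-1.0, -0.0, -0.001]]
wrist_force: [2.1, -3.9, -28.5]
grip_width: 0.0089
```

{"api": "play_rows", "payload": {"steps": [[[-1.5,0,0,0,-0.16,-0.45,0.5],[-1.5,0,0,0,-0.16,-0.45,0.5],[-1.5,0,0,0,-0.16,-0.45,0.5]]]}}

```text
time: 5.75
tcp_pos: [0.432, -0.0722, 0.123]
orientation: [[-0.001, -0.037, 0.999], [-0.0, 0.999, 0.037], [-1.0, -0.0, -0.001]]
wrist_force: [1.9, -5.1, -30.3]
grip_width: 0.0087
```

{"api": "play_rows", "payload": {"steps": [[[0,0,0,0.1,0,0,0.5],[-1.5,0,0,0,-0.16,-0.45,0.5],[-0.7,0,0,0,-0.08,-0.22,0.5],[0,0,0,0,0,0,0.5]]]}}

```text
time: 6.08
tcp_pos: [0.4286, -0.0737, 0.123]
orientation: [[0.005, -0.076, 0.997], [0.001, 0.997, 0.076], [-1.0, 0.0, 0.005]]
wrist_force: [13.6, 7.5, -17.2]
grip_width: 0.0089
```

{"api": "play_rows", "payload": {"steps": [[[0,0,0,0,0,0.25,0.5],[0,0,0,0,0,0,3.5],[0,0,0,0,0,0,3.5],[0,0,0,0,0,0,3.5],[0,0,0,-1.5,0,0,3.5],[0,0,0,-2,0,0,3.5],[0,0,0,-3,0,0,3.5],[0,0,0,-3,0,0,3.5],[0,0,0,-2.5,0,0,0],[0,0,0,0,0,0,0],[0,0,0,0,0,0,0]]]}}

```text
time: 7.0
tcp_pos: [0.4295, -0.0743, 0.2434]
orientation: [[0.003, -0.074, 0.997], [0.001, 0.997, 0.074], [-1.0, 0.0, 0.003]]
wrist_force: [0.0, -0.6, -0.4]
grip_width: 0.0005
```

```bash
python3 - <<'E'
from h import *
s=r.state(); print(s['q'],s['tcp_pos'],s['time'],s['wrist_force'],s['grip_width'])
cv2.imwrite("pics/s3.png",vision.grab_frame("scene")[:,:,::-1]);cv2.imwrite("pics/t3.png",vision.grab_frame("top")[:,:,::-1])
crop('','pics/s3.png',200,400,150,340,'pics/s3c.png',0.6)
crop('','pics/t3.png',150,330,140,320,'pics/t3c.png',0.6)
E
```

```text
[-0.4292  0.2261  0.5513  2.079  -0.1553  0.8722  0.2845] [ 0.4295 -0.0743  0.2434] 7.0 [ 0.0295 -0.623  -0.387 ] 0.00046907772884100793
pics/s3c.png scale 3.1578947368421053
pics/t3c.png scale 3.3333333333333335
```

View pics/s3c.png

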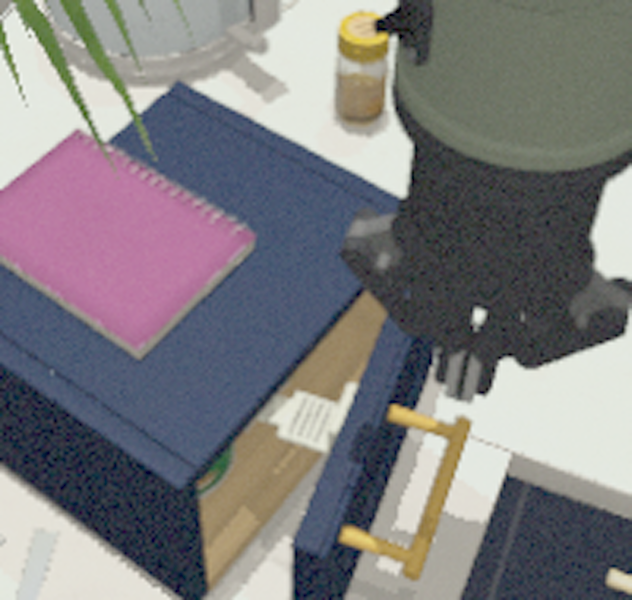

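View pics/t3c.png

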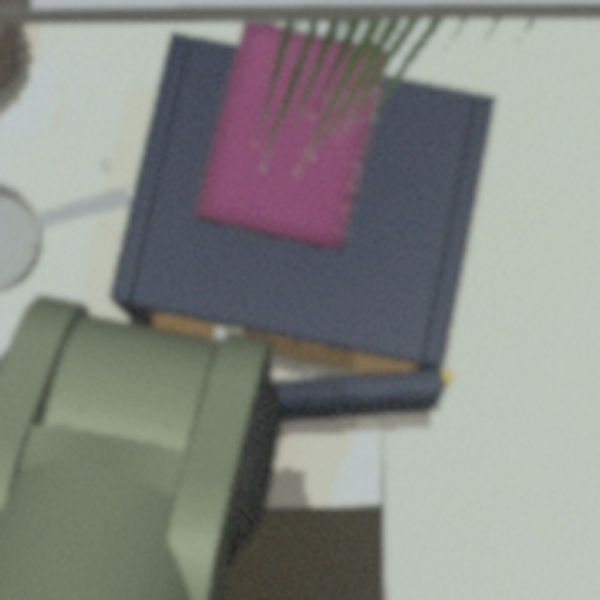

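```bash
python3 - <<'E'
from h import *
s=lambda x,y:(200+x/3.1579,150+y/3.1579)
for nm,p,z in [('panelFL',(188,487),.165),('doorback free',(297,545),.165),('doorfront free',(325,555),.165),('pad',(315,418),.136),('barL',(410,570),.141),('barR',(460,425),.141)]:
    print(nm,onz('scene',*s(*p),z))
H=np.array([0.4945,-0.2413])
for th in(0.24,0.27):
    a=np.deg2rad(-12.5)+th; x=np.array([np.cos(a),np.sin(a)]); y=np.array([-x[1],x[0]])
    print(th,'pad',H+.15*y+.02*x,'freeback',H+.239*y,'handle',H+.172*y-.06*x)
    print(s and [(proj('scene',[*(H+.15*y+d*x),.136])-[200,150])*3.1579 for d in(.003,.036)])
    print([(proj('scene',[*(H+l*y),.165])-[200,150])*3.1579 for l in (0.1,0.15,.239)])
a=np.deg2rad(-12.5);x=np.array([np.cos(a),np.sin(a)]); y=np.array([-x[1],x[0]])
print('panel FL',H+.24*y)
E
python3 - <<'E'
import sys; sys.path.insert(0,'.')
from h import *
crop('','pics/s3.png',255,345,240,325,'pics/s3d.png',0.5)
E
```

```text
panelFL [ 0.5463 -0.0089  0.165 ]
doorback free [ 0.4819 -0.0021  0.165 ]
doorfront free [ 0.467  -0.0028  0.165 ]
pad [ 0.5087 -0.0907  0.136 ]
barL [ 0.4274 -0.0236  0.141 ]
barR [ 0.4317 -0.1164  0.141 ]
0.24 pad [ 0.5112 -0.0909] freeback [ 0.4893 -0.0024] handle [ 0.4308 -0.0707]
[array([339.085 , 426.2001]), array([284.8851, 406.8089])]
[array([377.3669, 330.8958]), array([346.313 , 400.1837]), array([283.6352, 539.0626])]
0.27 pad [ 0.5067 -0.0905] freeback [ 0.4821 -0.0026] handle [ 0.4257 -0.0726]
[array([346.5577, 428.9029]), array([291.5526, 410.8505])]
[array([382.3704, 332.4996]), array([354.1065, 402.8051]), array([296.9259, 543.9652])]
panel FL [ 0.5464 -0.007 ]
pics/s3d.png scale 7.0588235294117645
```

View pics/s3d.png

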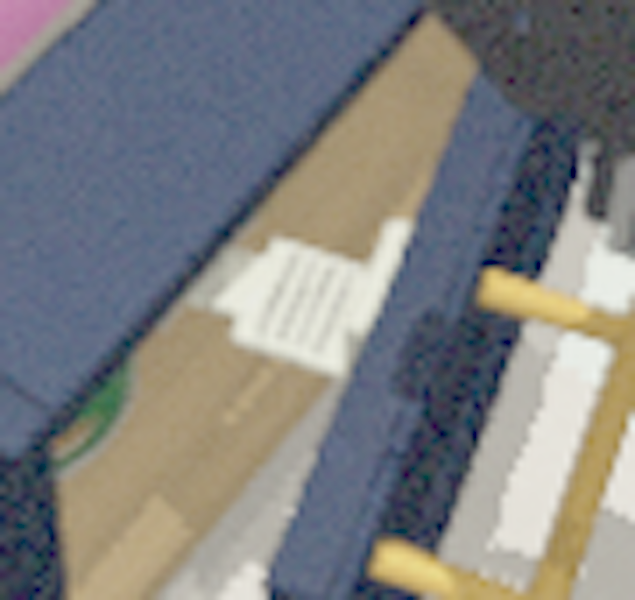

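{"api": "play_rows", "payload": {"steps": [[[7.02,0,0,0,0,0,0],[7.02,0,0,0,0,0,0],[7.02,0,0,0,0,0,0],[7.02,0,0,0,0,0,0],[7.02,0,0,0,0,0,0],[7.02,0,0,0,0,0,0],[7.02,0,0,0,0,0,0],[7.02,0,0,0,0,0,0],[7.02,0,0,0,0,0,0],[7.02,0,0,0,0,0,0],[7.02,0,0,0,0,0,0],[7.02,0,0,0,0,0,0]]]}}

```text
time: 8.1
tcp_pos: [0.4284, -0.0745, 0.2415]
orientation: [[-0.002, 0.986, 0.167], [-0.001, 0.167, -0.986], [-1.0, -0.002, 0.001]]
wrist_force: [0.1, -0.8, 0.3]
grip_width: -0.0001
```

{"api": "play_rows", "payload": {"steps": [[[7.02,0,0,0,0,0,0],[0,0,0,0,1.5,0.4,0],[0,0,0,0,2.0,0.6,0],[0,0,0,0,2.2,0.6,0],[0,0,0,0,1.5,0.4,0],[0,0,0,0,0,0,0],[0,0,0,0,0,0,0]]]}}

```text
time: 8.68
tcp_pos: [0.5013, -0.0912, 0.2411]
orientation: [[-0.002, 0.999, 0.05], [-0.001, 0.05, -0.999], [-1.0, -0.002, 0.001]]
wrist_force: [0.6, 0.1, -0.5]
grip_width: 0.0003
```

```bash
cat > tgt.py <<'E'
from h import *
H=np.array([0.4945,-0.2413])
def rep(th,l,d,zt):
    a=np.deg2rad(-12.5)+th; x=np.array([np.cos(a),np.sin(a)]); y=np.array([-x[1],x[0]])
    P=np.array([*(H+l*y+d*x),zt]); s=r.state(); R=np.array(s['orientation'])
    dd=P-s['tcp_pos']; za=np.arctan2(R[1,2],R[0,2]); want=a-np.pi/2
    e=(want-za+np.pi)%(2*np.pi)-np.pi
    rel=s['tcp_pos'][:2]-H
    print('t',s['time'],'tcp',s['tcp_pos'],'F',s['wrist_force'],'turn x deg',-np.rad2deg(e),'shift tool cm',R.T@dd*100,'door frame l,d now',rel@y,rel@x,'q',s['q'])
E
python3 - <<'E'
from tgt import *
rep(.27,.15,.016,.14)
E
```

```text
t 8.6833 tcp [ 0.5013 -0.0912  0.2411] F [ 0.5678  0.1305 -0.5449] turn x deg -0.09610001447716496 shift tool cm [10.1058  0.1662 -0.0606] door frame l,d now 0.14951226084600744 0.01457837747618476 q [-0.5596  0.4463  0.8495  1.9163 -0.4042  0.9613 -1.0413]
```

{"api": "play_rows", "payload": {"steps": [[[0,0,0,2,0.1,0,0],[0,0,0,2,0.1,0,0],[0,0,0,2,0,0,0],[0,0,0,1,0,0,0],[0,0,0,0,0,0,0]]]}}

```text
time: 9.1
tcp_pos: [0.5022, -0.0904, 0.1706]
orientation: [[-0.004, 0.999, 0.051], [-0.0, 0.051, -0.999], [-1.0, -0.004, -0.0]]
wrist_force: [0.4, 0.1, -0.6]
grip_width: 0.0001
```

```bash
python3 - <<'E'
from tgt import *
rep(.27,.15,.016,.14)
cv2.imwrite("pics/s4.png",vision.grab_frame("scene")[:,:,::-1])
crop('','pics/s4.png',235,365,210,320,'pics/s4c.png',0.5)
E
```

```text
t 9.1 tcp [ 0.5022 -0.0904  0.1706] F [ 0.4391  0.0615 -0.5552] turn x deg -0.05982232672810777 shift tool cm [3.0572 0.0643 0.0342] door frame l,d now 0.15034162560334444 0.015465276714876982 q [-0.4831  0.5425  0.7582  1.983  -0.5074  0.8169 -0.9567]
pics/s4c.png scale 5.454545454545454
```

View pics/s4c.png

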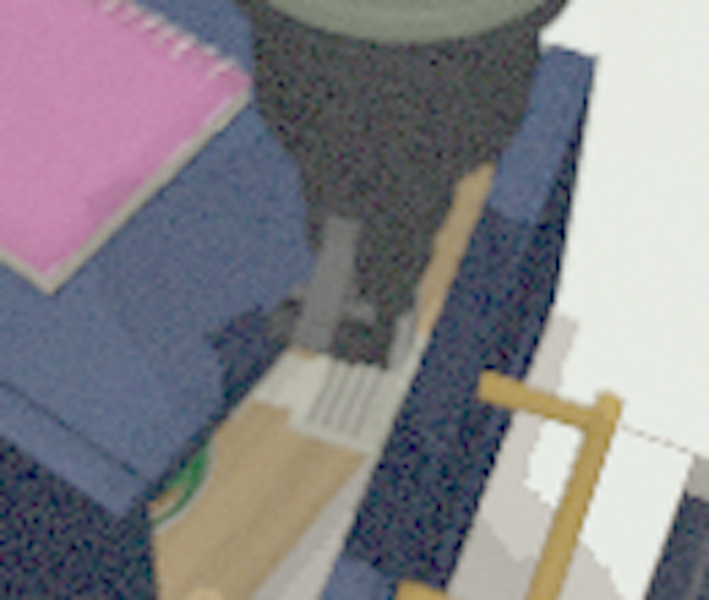

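{"api": "play_rows", "payload": {"steps": [[[0,0,0,1,0,0,0],[0,0,0,1,0,0,0],[0,0,0,1,0,0,0],[0,0,0,0.2,0,0,0],[0,0,0,0,0,0,0]]]}}

```text
time: 9.57
tcp_pos: [0.5034, -0.0906, 0.1396]
orientation: [[-0.001, 0.999, 0.051], [-0.0, 0.051, -0.999], [-1.0, -0.001, 0.0]]
wrist_force: [0.4, -0.0, 0.3]
grip_width: -0.0
```

{"api": "play_rows", "payload": {"steps": [[[0,0,0,0.25,0,0,0],[0,0,0,0.25,0,0,0],[0,0,0,0,0,0,0]]]}}

```text
time: 9.82
tcp_pos: [0.5042, -0.0907, 0.1355]
orientation: [[0.001, 0.999, 0.051], [-0.0, 0.051, -0.999], [-1.0, 0.001, 0.0]]
wrist_force: [1.4, 0.5, 6.9]
grip_width: 0.0
```

{"api": "play_rows", "payload": {"steps": [[[0,0,0,0.1,0,0,0],[0,0,0,0,0,0,0]]]}}

```text
time: 9.98
tcp_pos: [0.5047, -0.0907, 0.135]
orientation: [[0.002, 0.999, 0.051], [0.0, 0.051, -0.999], [-1.0, 0.002, 0.0]]
wrist_force: [0.5, 0.6, 14.0]
grip_width: 0.0001
```

{"api": "play_rows", "payload": {"steps": [[[0,0,0,0.1,0,0,0],[0,0,0,0,0,0,0]]]}}

```text
time: 10.15
tcp_pos: [0.5051, -0.0907, 0.1344]
orientation: [[0.003, 0.999, 0.051], [0.0, 0.051, -0.999], [-1.0, 0.003, 0.0]]
wrist_force: [-0.6, 1.7, 21.2]
grip_width: 0.0
```

```bash
python3 - <<'E'
from tgt import *
rep(.27,.15,.016,.132)
cv2.imwrite("pics/s5.png",vision.grab_frame("scene")[:,:,::-1])
crop('','pics/s5.png',235,365,210,320,'pics/s5c.png',0.5)
E
```

```text
t 10.15 tcp [ 0.5051 -0.0907  0.1344] F [-0.6066  1.6594 21.2174] turn x deg -0.04528821705228886 shift tool cm [ 0.2419 -0.2441 -0.019 ] door frame l,d now 0.14980831407293968 0.018433107577929212 q [-0.4378  0.594   0.7007  2.0074 -0.5671  0.7381 -0.9084]
pics/s5c.png scale 5.454545454545454
```

View pics/s5c.png

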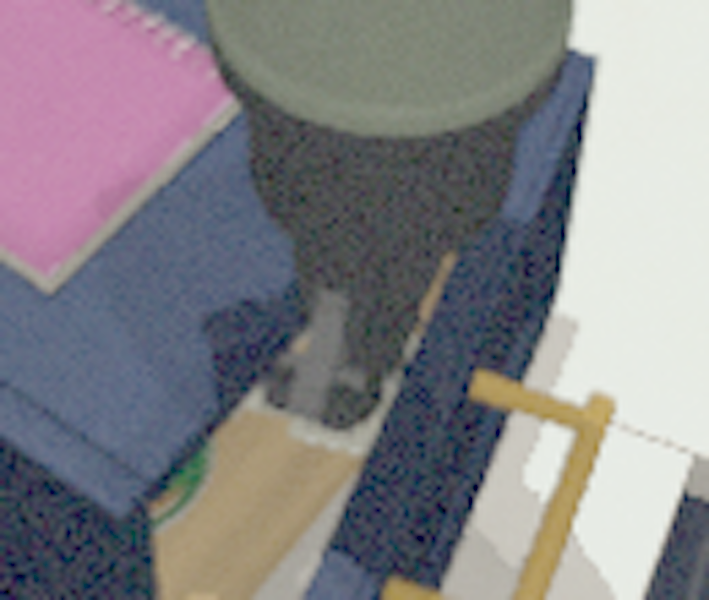

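{"api": "play_rows", "payload": {"steps": [[[-1,0,0,0,-0.26,-0.03,0],[-1,0,0,0,-0.26,-0.03,0],[-1,0,0,0,-0.26,-0.03,0]]]}}

```text
time: 10.45
tcp_pos: [0.4973, -0.0905, 0.1345]
orientation: [[0.003, 0.995, 0.104], [-0.0, 0.104, -0.995], [-1.0, 0.003, 0.0]]
wrist_force: [-0.1, 0.5, 20.4]
grip_width: -0.0004
```

```bash
python3 - <<'E'
from tgt import *
rep(.27,.15,.016,.132)
cv2.imwrite("pics/s6.png",vision.grab_frame("scene")[:,:,::-1])
crop('','pics/s6.png',235,365,210,320,'pics/s6c.png',0.5)
E
```

```text
t 10.45 tcp [ 0.4973 -0.0905  0.1345] F [-0.1175  0.539  20.3665] turn x deg 3.0026319145570617 shift tool cm [0.2517 0.5347 0.0753] door frame l,d now 0.15047299669640682 0.01061220703712853 q [-0.4332  0.5782  0.6881  2.0266 -0.5527  0.7234 -0.8649]
pics/s6c.png scale 5.454545454545454
```

View pics/s6c.png

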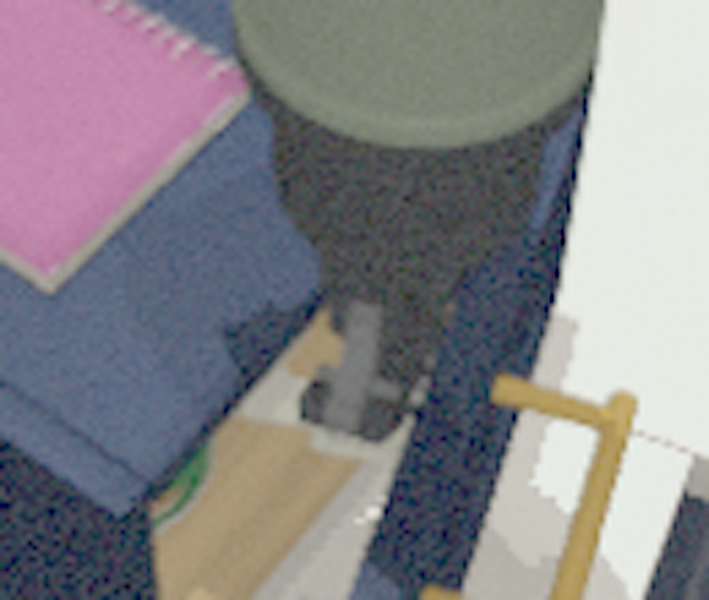

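Dragged by the pressed pad, the door moves on past the catch stop: its handle tip went from (610,400) to (625,400) in the crop. I'll keep going while pressing.

{"api": "play_rows", "payload": {"steps": [[[-1,0,0,0,-0.26,-0.03,0],[-1,0,0,0,-0.26,-0.03,0],[-1,0,0,0,-0.26,-0.03,0],[-1,0,0,0,-0.26,-0.03,0],[-1,0,0,0,-0.26,-0.03,0],[-1,0,0,0,-0.26,-0.03,0]]]}}

```text
time: 11.0
tcp_pos: [0.4816, -0.0912, 0.1345]
orientation: [[0.004, 0.978, 0.207], [-0.0, 0.207, -0.978], [-1.0, 0.003, 0.001]]
wrist_force: [0.7, -1.8, 20.7]
grip_width: -0.0001
```

{"api": "play_rows", "payload": {"steps": [[[-1,0,0,0,-0.26,-0.03,0],[-1,0,0,0,-0.26,-0.03,0],[-1,0,0,0,-0.26,-0.03,0],[-1,0,0,0,-0.26,-0.03,0],[0,0,0,0,0,0,0]]]}}

```text
time: 11.42
tcp_pos: [0.4709, -0.0927, 0.1345]
orientation: [[0.003, 0.961, 0.275], [-0.0, 0.275, -0.961], [-1.0, 0.003, 0.001]]
wrist_force: [-0.7, -2.5, 20.4]
grip_width: 0.0004
```

```bash
python3 - <<'E'
from tgt import *
rep(.27+np.deg2rad(13),.15,.016,.132)
cv2.imwrite("pics/s7.png",vision.grab_frame("scene")[:,:,::-1])
crop('','pics/s7.png',225,375,200,330,'pics/s7c.png',0.5)
E
```

```text
t 11.4167 tcp [ 0.4709 -0.0927  0.1345] F [-0.6571 -2.5177 20.4457] turn x deg -0.012209236632969297 shift tool cm [ 0.2502 -0.2205 -0.0664] door frame l,d now 0.14933856299931209 0.018197376329152377 q [-0.4079  0.5278  0.6454  2.0883 -0.5044  0.6777 -0.7185]
pics/s7c.png scale 4.615384615384615
```

View pics/s7c.png

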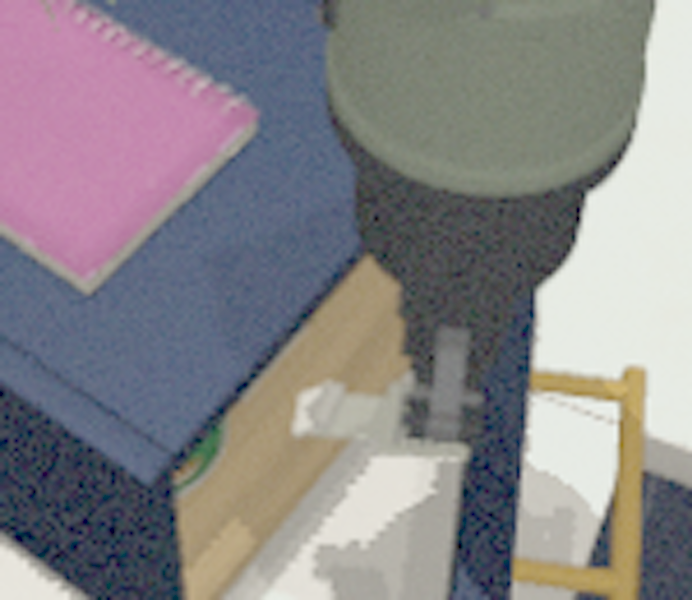

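{"api": "play_rows", "payload": {"steps": [[[0,0,0,-0.3,0,0,0],[0,0,0,-0.4,0,0,0],[0,0,0,-0.5,0,0,0],[0,0,0,0,0,1,0],[0,0,0,0,0,1.5,0],[0,0,0,0,0,1.5,0],[0,0,0,0,0,1,0],[0,0,0,0,-0.3,0,0],[0,0,0,0,-0.3,0,0],[0,0,0,0,0,0,0]]]}}

```text
time: 12.3
tcp_pos: [0.477, -0.1415, 0.1452]
orientation: [[-0.001, 0.962, 0.274], [0.0, 0.274, -0.962], [-1.0, -0.001, -0.001]]
wrist_force: [0.0, 0.1, 1.1]
grip_width: -0.0001
```

```bash
python3 - <<'E'
from tgt import *
rep(.497,.10,.011,.146)
cv2.imwrite("pics/s8.png",vision.grab_frame("scene")[:,:,::-1])
crop('','pics/s8.png',225,375,200,330,'pics/s8c.png',0.5)
E
```

```text
t 12.3 tcp [ 0.477  -0.1415  0.1452] F [0.02   0.1062 1.121 ] turn x deg -0.07062947978221008 shift tool cm [-0.0823  0.038   0.079 ] door frame l,d now 0.10079052647903095 0.010619998454610135 q [-0.309   0.536   0.6533  2.0343 -0.4858  0.7279 -0.6444]
pics/s8c.png scale 4.615384615384615
```

View pics/s8c.png

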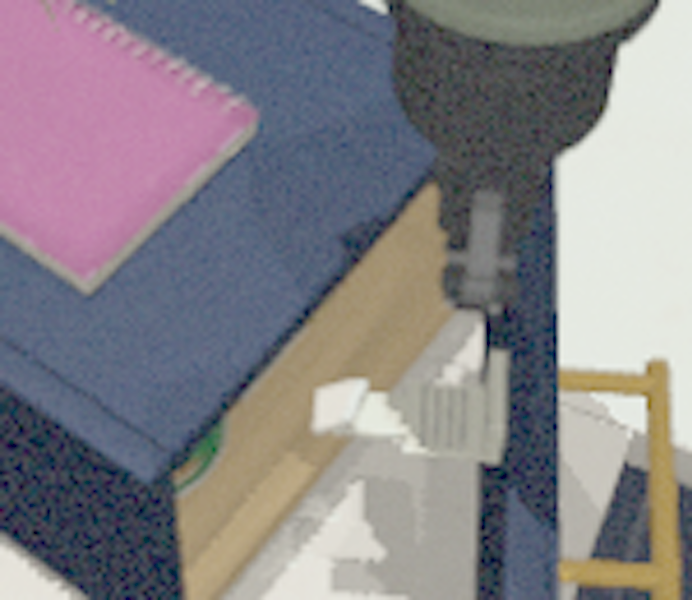

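{"api": "play_rows", "payload": {"steps": [[[-2.5,0,0,0,-0.44,-0.04,0],[-2.5,0,0,0,-0.44,-0.04,0],[-2.5,0,0,0,-0.44,-0.04,0],[-2.5,0,0,0,-0.44,-0.04,0],[-2.5,0,0,0,-0.44,-0.04,0],[-2.5,0,0,0,-0.44,-0.04,0],[-2.5,0,0,0,-0.44,-0.04,0],[-2.5,0,0,0,-0.44,-0.04,0]]]}}

```text
time: 13.02
tcp_pos: [0.4447, -0.1527, 0.1454]
orientation: [[0.0, 0.808, 0.589], [0.0, 0.589, -0.808], [-1.0, 0.0, 0.0]]
wrist_force: [1.1, -0.4, 0.1]
grip_width: -0.0
```

```bash
python3 - <<'E'
from tgt import *
rep(.497+np.deg2rad(20),.10,.011,.146)
cv2.imwrite("pics/s9.png",vision.grab_frame("scene")[:,:,::-1])
crop('','pics/s9.png',225,405,180,360,'pics/s9c.png',0.5)
E
```

```text
t 13.0167 tcp [ 0.4447 -0.1527  0.1454] F [ 1.1497 -0.3596  0.1208] turn x deg 0.1431559883012098 shift tool cm [-0.0611 -0.0767  0.0983] door frame l,d now 0.10098446185865624 0.011764551138586404 q [-0.2212  0.4699  0.5607  2.0989 -0.3961  0.6751 -0.3357]
pics/s9c.png scale 3.3333333333333335
```

View pics/s9c.png

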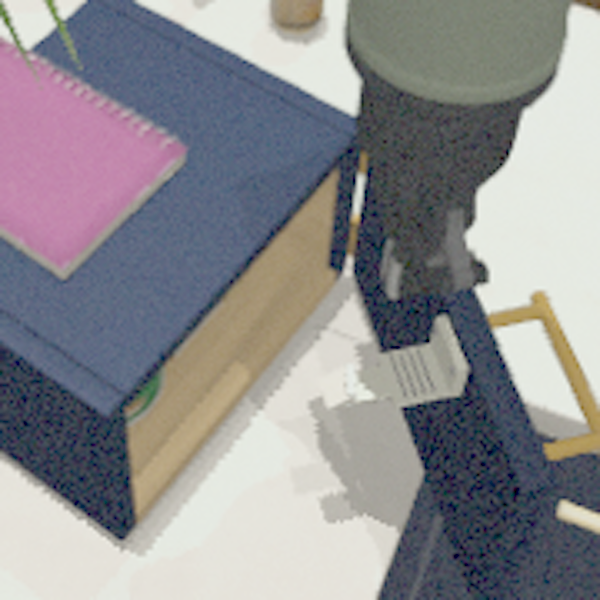

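{"api": "play_rows", "payload": {"steps": [[[-2.5,0,0,0,-0.44,-0.04,0],[-2.5,0,0,0,-0.44,-0.04,0],[-2.5,0,0,0,-0.44,-0.04,0],[-2.5,0,0,0,-0.44,-0.04,0],[-2.5,0,0,0,-0.44,-0.04,0],[-2.5,0,0,0,-0.44,-0.04,0],[-2.5,0,0,0,-0.44,-0.04,0],[-2.5,0,0,0,-0.44,-0.04,0],[-2.5,0,0,0,-0.44,-0.04,0],[-2,0,0,0,-0.35,-0.03,0],[0,0,0,0,0,0,0]]]}}

```text
time: 13.98
tcp_pos: [0.4124, -0.1819, 0.1454]
orientation: [[-0.0, 0.493, 0.87], [0.0, 0.87, -0.493], [-1.0, 0.0, -0.0]]
wrist_force: [0.1, -0.8, -0.2]
grip_width: -0.0001
```

```bash
python3 - <<'E'
from tgt import *
rep(1.25,.10,.011,.146)
cv2.imwrite("pics/s10.png",vision.grab_frame("scene")[:,:,::-1])
cv2.imwrite("pics/t10.png",vision.grab_frame("top")[:,:,::-1])
crop('','pics/s10.png',225,425,180,380,'pics/s10c.png',0.5)
crop('','pics/t10.png',150,330,180,340,'pics/t10c.png',0.5)
E
```

```text
t 13.9833 tcp [ 0.4124 -0.1819  0.1454] F [ 0.0645 -0.7587 -0.2398] turn x deg 1.3554444861672654 shift tool cm [-0.0623  0.2104  0.1007] door frame l,d now 0.10095725172455919 0.008872667074444323 q [-0.0634  0.4187  0.4446  2.1414 -0.2976  0.6397  0.0731]
pics/s10c.png scale 3.0
pics/t10c.png scale 3.75
```

View pics/s10c.png

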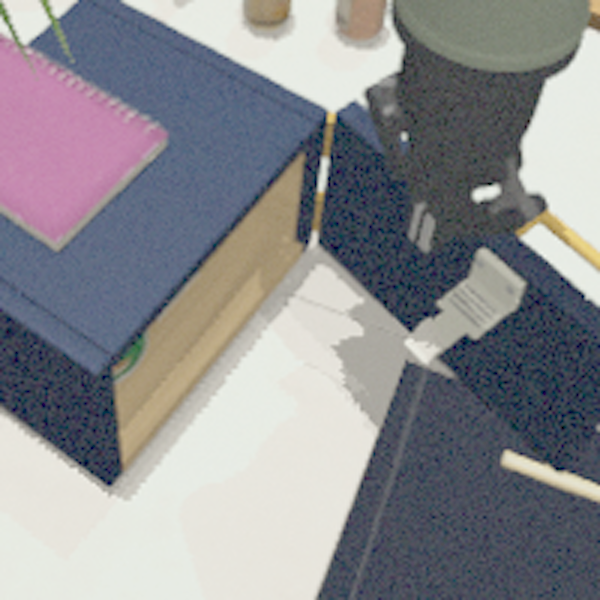

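View pics/t10c.png

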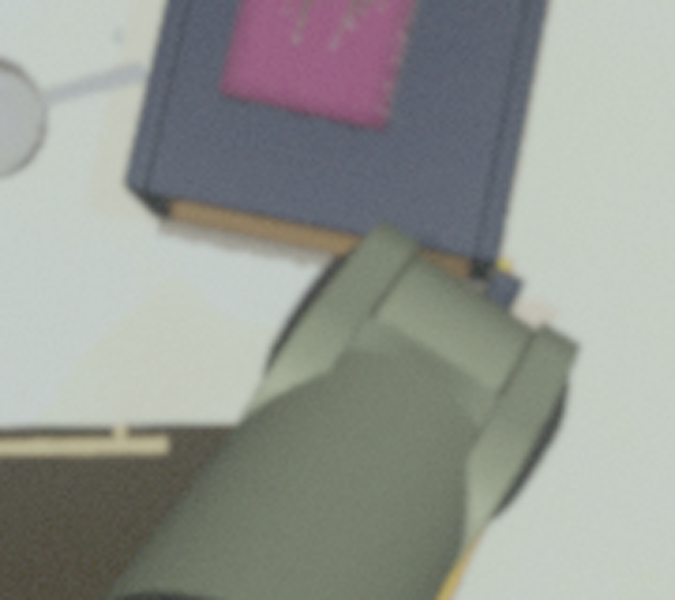

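{"api": "play_rows", "payload": {"steps": [[[-2,0,0,0,-0.35,-0.03,0],[-2,0,0,0,-0.35,-0.03,0],[-2,0,0,0,-0.35,-0.03,0],[-2,0,0,0,-0.35,-0.03,0],[-2,0,0,0,-0.35,-0.03,0],[-1.5,0,0,0,-0.26,-0.02,0],[-1.5,0,0,0,-0.26,-0.02,0],[-1,0,0,0,-0.18,-0.01,0],[0,0,0,0,0,0,0]]]}}

```text
time: 14.83
tcp_pos: [0.4011, -0.2035, 0.1453]
orientation: [[-0.0, 0.269, 0.963], [0.0, 0.963, -0.269], [-1.0, -0.0, -0.0]]
wrist_force: [-0.3, -0.1, 0.3]
grip_width: 0.0001
```

```bash
python3 - <<'E'
from tgt import *
rep(1.47,.10,.011,.146)
cv2.imwrite("pics/s11.png",vision.grab_frame("scene")[:,:,::-1])
crop('','pics/s11.png',285,525,180,360,'pics/s11c.png',0.45)
for th in (1.4,1.5,1.57):
    a=np.deg2rad(-12.5)+th; x=np.array([np.cos(a),np.sin(a)]); y=np.array([-x[1],x[0]])
    print(th,[(proj('scene',[*(H+l*y+d*x),.165])-[285,180])*3.333 for l,d in((.0,0),(.05,0),(.239,0),(.239,-.018))], (proj('scene',[*(H+.172*y-.06*x),.141])-[285,180])*3.333)
E
```

```text
t 14.8333 tcp [ 0.4011 -0.2035  0.1453] F [-0.3279 -0.0796  0.259 ] turn x deg 2.690986188875755 shift tool cm [-0.0714  0.4403  0.0742] door frame l,d now 0.10053433198413807 0.0065669592356808896 q [ 0.0409  0.4072  0.3775  2.1414 -0.249   0.6338  0.3202]
pics/s11c.png scale 3.3333333333333335
1.4 [array([172.5343, 120.0451]), array([238.5123, 168.0367]), array([524.1107, 376.8611]), array([542.7202, 355.2034])] [467.0472 258.7366]
1.5 [array([172.5343, 120.0451]), array([243.7739, 163.064 ]), array([546.693 , 346.8537]), array([561.5805, 323.9594])] [473.2701 234.7476]
1.57 [array([172.5343, 120.0451]), array([247.004 , 159.3381]), array([559.5251, 324.9653]), array([571.8094, 301.4332])] [475.6407 217.8211]
```

View pics/s11c.png

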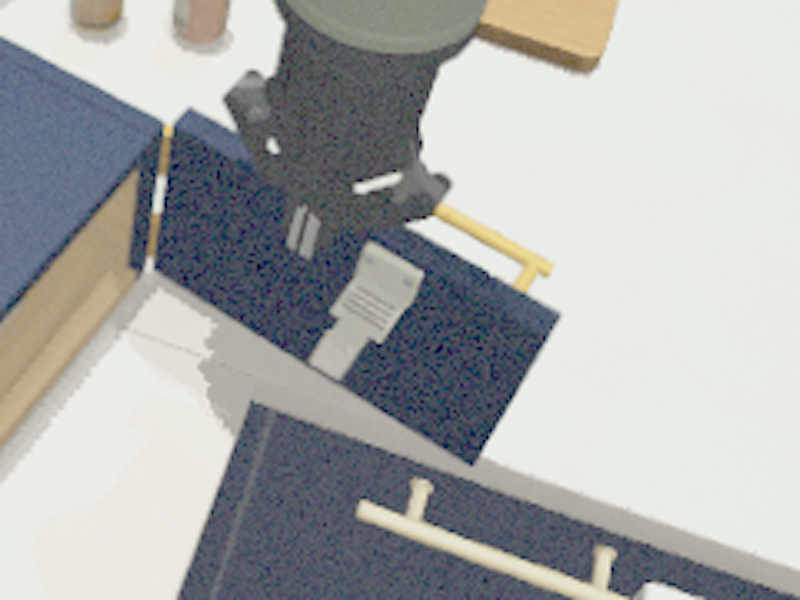

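{"api": "play_rows", "payload": {"steps": [[[0,0,0,0,0.4,0,0],[0,0,0,0,0.6,0,0],[0,0,0,0,0.6,0,0],[0,0,0,-2,0,0,0],[0,0,0,-3,0,0,0],[0,0,0,-3,0,0,0],[0,0,0,-3,0,0,0],[0,0,0,-1,3,0,0],[0,0,0,0,3.5,0,0],[0,0,0,0,3.5,0,0],[0,0,0,0,3.5,0,0],[0,0,0,0,0,0,0]]]}}

```text
time: 15.88
tcp_pos: [0.443, -0.0514, 0.2652]
orientation: [[0.0, 0.262, 0.965], [0.002, 0.965, -0.262], [-1.0, 0.002, -0.0]]
wrist_force: [0.3, 0.8, -0.3]
grip_width: -0.0
```

```bash
python3 - <<'E'
from tgt import *
s=r.state();print(s['time'],s['tcp_pos'],s['wrist_force'])
cv2.imwrite("pics/s12.png",vision.grab_frame("scene")[:,:,::-1])
cv2.imwrite("pics/t12.png",vision.grab_frame("top")[:,:,::-1])
crop('','pics/s12.png',285,525,180,360,'pics/s12c.png',0.45)
crop('','pics/t12.png',150,410,140,340,'pics/t12c.png',0.5)
E
```

```text
15.8833 [ 0.443  -0.0514  0.2652] [ 0.2749  0.8304 -0.3242]
pics/s12c.png scale 3.3333333333333335
pics/t12c.png scale 3.0
```

View pics/s12c.png

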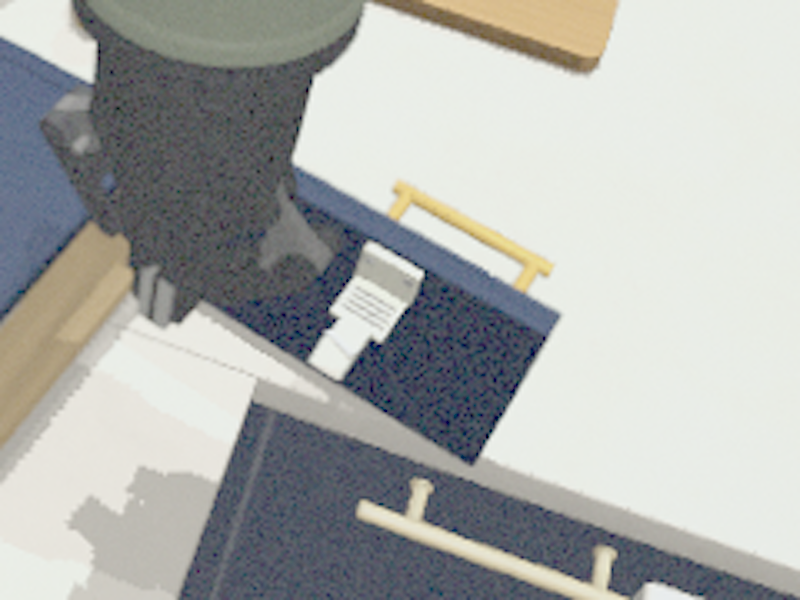

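View pics/t12c.png

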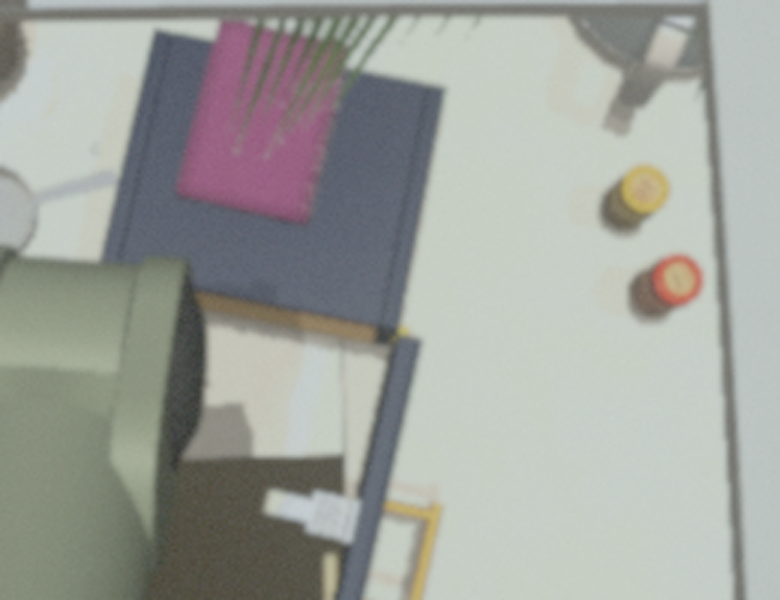

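```bash
python3 - <<'E'
from tgt import *
t=lambda x,y:(150+x/3,140+y/3)
def ang(p,q):
    a=onz('top',*t(*p),.165);b=onz('top',*t(*q),.165);d=(b-a)[:2];return np.rad2deg(np.arctan2(d[1],d[0])),a,b
for p,q in[((396,345),(341,590)),((418,345),(365,590)),((442,92),(397,330))]: print(ang(p,q))
s=lambda x,y:(285+x/3.3333,180+y/3.3333)
b=onz('scene',*s(547,332),.165)[:2]; f=onz('scene',*s(561,315),.165)[:2]; print(b,f)
for p in (b,): d=p-H; print(np.rad2deg(np.arctan2(d[1],d[0])),np.linalg.norm(d))
print('expected dir when square', 167.5)
E
```

```text
(np.float64(165.80168411868792), array([ 0.4871, -0.2379,  0.165 ]), array([ 0.3011, -0.1908,  0.165 ]))
(np.float64(166.13652541480684), array([ 0.4867, -0.255 ,  0.165 ]), array([ 0.3006, -0.2091,  0.165 ]))
(np.float64(167.72030007902757), array([ 0.689 , -0.2804,  0.165 ]), array([ 0.4988, -0.239 ,  0.165 ]))
[ 0.2668 -0.1824] [ 0.2615 -0.196 ]
165.49560720335182 0.2352388840964362
expected dir when square 167.5
```

```bash
python3 - <<'E'
from rig import r
print(r.close_job())
E
```

```text
the job is handed in; nothing more can be done
None
```

The cupboard is open, with the door standing about square to it, and I handed the job in at about 16 s of the 48 s allowed.

I drew the door ajar by its handle and let go of the bar. Then I pressed the catch pad down through the gap with the shut fingertips, at about 20 N, while dragging the door on to about 0.5 rad. I lifted off the pad so the catch could spring back, and pushed the door open by its back face.

**Last checks:**
- **Door:** it measures about 88° (1.54 rad) from its top edges in the overhead view. The scene view agrees within about 1°.
- **Catch:** the camera showed it sprung back up after release, and again in the final pictures.
- **Other things:** both spice jars and the notebook are at the same pixel positions as at the start, to within about a pixel.
- **Robot:** the gripper is clear of everything, with the wrist force back near zero.

**Disagreements:**
- While I held the bar, the wrist showed up to 30 N of vertical force that I could not explain. It was gone after I let go, and it was well below the 120 N limit.
- Pressing the pad took about 20 N rather than the stated 4–8 N. The flat fingertip probably bore on the pad nearer its pivot.

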